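Feel the gap of a dough press with a taper gauge

ROBOT

A 6-joint arm with a two-finger parallel gripper is mounted at the origin on a cart in front of the work surface, level with it; the furniture and walls round the work are solid. World frame = base frame: x ahead of the robot, y to its left, z up, the work surface at z = 0. Lengths are in mm, angles in rad, forces in N, time in s.
With the tool pointing down it reaches from about 300 to 775 mm from the base axis. Payload 14.6 kg.
Tool frame: the origin (TCP) lies on the front face of the gripper's body, between the roots of the fingers; the fingertips stand 97 mm ahead of it and the grasp point (between the pads) lies 78 mm ahead of it; z points along the fingers, y is the line along which they close (so a half turn about z gives the same grasp; the last joint's range is limited). The gripper opens to 94 mm and grips with 3 to 60 N. Pads are 16 mm wide; open, the fingers measure 119 mm over their backs; the gripper's body (75 mm by 177 mm) begins 78 mm behind the grasp point.
Start: joints at [1.21, 0.3, 1.521, -0, 1.321, -0.067], TCP at [159.273, 526.424, 302.646] pointing down, gripper open.
Joint ranges: [-3.03, 3.03], [-0.79, 2.21], [0.23, 2.52], [-1.04, 4.18], [0, 3.07], [-2.55, 2.55]. Speed limits (rad/s): [2.22, 2.22, 2.57, 3.14, 3.14, 3.14].

INTERFACE

Orientations are given as a rotation vector (axis times angle).
In Python, from bench import * gives the robot as it stands.
- The arm moves only by the shell command python3 -m pendant FILE [FORCE], which reads ROWS from the file FILE. ROWS is a JSON list of rows, 1 to 12 of them, each an object with the fields aperture (the finger opening in mm), pos (a list: dx, dy, dz in parts of the range, where 1.0 means 800 mm), rz (a turn about the tool's z in normalised numbers (1 is 2 rad)); a field left out counts as zero (the opening has to be given); each row is the pose to reach, as a shift and turn from the pose commanded when the command began, along the tool's axes at that moment; what a row does not reach only later rows make up. A row lasts 1/10 s, in which the tool goes at most 50 mm and 0.15 rad, less where a joint would pass 70% of its speed; a pose out of reach is approached as far as the arm can. The fingers move at their own pace and stop on an object; FORCE is the grip in N (left out, the last holds). Time passes only in rows, so rows that do not move let the fingers close. It prints the time, the measured TCP pose, the force, the opening and the grip force at its end. No shift or turn number may pass 1 either way. Input that does not fit is refused with a message, and nothing moves.
- sense(): the state, without advancing time (a new reading comes with each control period).
- get_image(name): name is "side" or "top"; returns a dict with "color" (420x560x3 uint8, blue, green, red), "fx", "fy", "cx", "cy" (pixels), "eye" and "attitude" of the camera in the world. Camera axes: x right, y down, z forward; pixel columns grow to the right and rows downward; lengths in mm; the calibration is good to about 2 mm. A picture is of the moment at which its call begins. There is no depth.
- job_done(): hands the job in; it is judged then, once.
The state is a dict: "time": time; "joint_pos": joint angles; "qvel": joint speeds; "joint_efforts": joint torques, N m; "tcp_pos": TCP position; "tcp_rot": TCP orientation; "wrist_force": force on the tool from outside, world axes, zero at the start; "moment": the same for the moment, N m; "opening": finger opening in mm; "grasp_force": force on a finger pad.
Only numpy, scipy, OpenCV 4.12 (cv2) and the standard library are available. Lean on these libraries where they do the work, as an engineer would, in place of code of your own. Each camera call takes 0.05 s, during which the arm holds its last target. There are 200 camera calls.

TASK

Check how thin the dough press is set: pick up the taper gauge and slide it, tip first and straight, into the gap between the press's two plates until it drags snugly against both. It should only just begin to lift the sprung upper plate; never prise that up by as much as 2 mm. Finish while still gripping the gauge and holding it still at that depth, and leave the other things on the worktop where they stand.

Things in the scene. Friction and masses are not known exactly. Their poses are not given: they have to be found in the camera images.
- gauge: Taper gauge lying free, blade pointing roughly away from the robot. Wooden handle block 60 mm long (x), 18 wide (y), 48 tall; origin under its middle, z up. The steel blade, 30 mm wide, runs from the handle (x = 30 mm) to its tip (x = 135 mm): underside flat at z = 0, top sloping from 4 mm at the tip up by 0.8 mm for every 10 mm back (12.4 mm at the handle). Mass about 0.16 kg.
- gauge_tip (a point): the middle of the blade tip's lower edge, 135 mm in front of the gauge's origin
- press: Dough press, fixed, left or right of the gauge. Origin on the worktop under the middle of its front edge; x points into the press, y to its left. Lower plate 200 mm deep, 150 wide, flat top at 20 mm height; its first 70 mm are an open lip before the upper plate. Four 8 mm guide posts at x = 88 and 182, y = +-61 mm, 72 mm high with 17 mm nuts; the mouth between is free.
- mouth (a point): point on the top of the lower plate straight below the middle of the upper plate's front edge (70 mm behind the press's front edge, 20 mm above the worktop); axes as the press
- top_plate: Upper plate of the press, 130 mm deep, 144 wide, 12 thick; origin mid lower front edge, axes as the press. The gap below it (5.5 to 9.5 mm) varies, so the blade meets it with the tip 18 to 69 mm past the mouth. It only moves up: springs and weight hold it down with about 6 N, plus 2 N per mm of lift; 10 mm further in lifts it 0.8 mm. Snug, it takes about 5 to 13 N to slide on.
- tin: squat food tin, 75 mm across, 58 mm tall; a bystander, to be left alone. Origin at its underside
- salt: glass salt shaker, 44 mm across, 90 mm tall; a bystander, to be left alone. Origin at its underside
- spoon: wooden cooking spoon, 310 mm long, lying flat; a bystander, to be left alone. Origin at its underside
- small_spoon: metal teaspoon, 130 mm long, lying flat; a bystander, to be left alone. Origin at its underside
Mind the look-alikes: they are no part of the job. There is more than one size of the gauge; the job needs the larger.

How it is judged:
By the outcome, as a careful person would: the job done as asked, in the order asked, and still so for the second after the job is handed in, while the arm keeps its last pose, push and grip.
It also fails if it takes over 56 s, if anything falls off the work surface, if the arm or the gripper's body presses on something with over 40 N, if the wrist force passes 120 N, or if a joint passes its speed limit or range.

## Working session

There is one attempt and no reset: what is moved stays moved. The work goes in short steps, Python scripts to look and compute and a shell command to move; the robot and the scene stay as the last step left them, time stands still between calls to the robot, and variables do not carry over. Pictures are saved under pics/ and viewed, at most 10 in all, crops included, and the job is handed in when it is done.

```bash
ls; mkdir -p pics; cat > h.py <<'E'
from bench import *
import numpy as np, cv2
from scipy.spatial.transform import Rotation as R
def rot(a):
    a=np.array(a,float)
    return a if a.shape==(3,3) else (R.from_rotvec(a).as_matrix() if a.size==3 else None)
def ray(im,u,v):
    d=rot(im["attitude"])@np.array([(u-im["cx"])/im["fx"],(v-im["cy"])/im["fy"],1.])
    return np.array(im["eye"],float),d/np.linalg.norm(d)
def onplane(im,u,v,z):
    e,d=ray(im,u,v); return e+d*(z-e[2])/d[2]
def tri(a,ua,b,ub):
    e1,d1=ray(a,*ua);e2,d2=ray(b,*ub)
    s=np.linalg.lstsq(np.c_[d1,-d2],e2-e1,rcond=None)[0]
    p,q=e1+s[0]*d1,e2+s[1]*d2
    return (p+q)/2,np.linalg.norm(p-q)
def proj(im,p):
    c=rot(im["attitude"]).T@(np.array(p,float)-im["eye"])
    return im["fx"]*c[0]/c[2]+im["cx"],im["fy"]*c[1]/c[2]+im["cy"]
E
python3 - <<'E'
from h import *
for n in("top","side"):
    im=get_image(n); np.save(f"{n}0.npy",im,allow_pickle=True); cv2.imwrite(f"pics/{n}0.png",im["color"])
    print(n,{k:v for k,v in im.items() if k!="color"})
print(sense())
E
```

```text
pics
top {'fx': 405.3478345950147, 'fy': 405.3478345950147, 'cx': 281.6994883086998, 'cy': 212.66143407888143, 'eye': array([433.38317059, -52.52206149, 955.12983554]), 'attitude': array([-2.13707095,  2.1797008 , -0.14365495])}
side {'fx': 396.05262260359535, 'fy': 396.05262260359535, 'cx': 284.5229549298056, 'cy': 210.85019930668923, 'eye': array([ 184.22813931, -737.66401618,  579.43732949]), 'attitude': array([-2.09770366,  0.56987693, -0.29036499])}
{'time': 0.1, 'joint_pos': array([ 1.21043718e+00,  3.00419327e-01,  1.52150531e+00, -1.10989164e-05,
        1.32070013e+00, -6.65751226e-02]), 'qvel': array([-0.00056417, -0.00135171, -0.00171016, -0.00025951,  0.00104984,
       -0.0001603 ]), 'joint_efforts': array([ 3.57524950e-04, -5.32646298e+01, -3.53278077e+01,  7.09829153e-02,
        2.35553063e-02, -4.54763233e-05]), 'tcp_pos': array([159.21227651, 526.31539022, 302.1467317 ]), 'tcp_rot': array([-4.59782294e-01, -3.10755440e+00,  1.58791340e-03]), 'wrist_force': array([ 0.65379299, -1.19961812, -0.10994569]), 'moment': array([ 0.02085877, -0.02964086, -0.04847028]), 'grasp_force': 0.0, 'opening': 93.87546002734867}
```

View pics/top0.png

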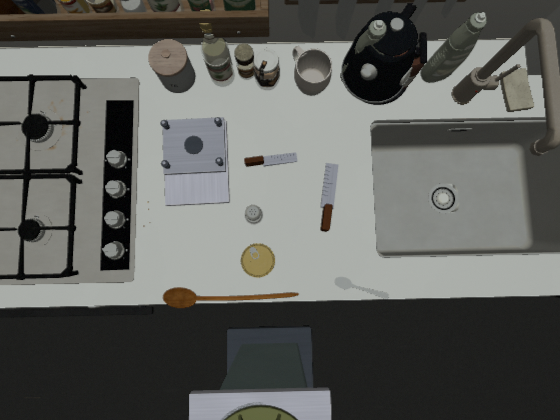

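View pics/side0.png

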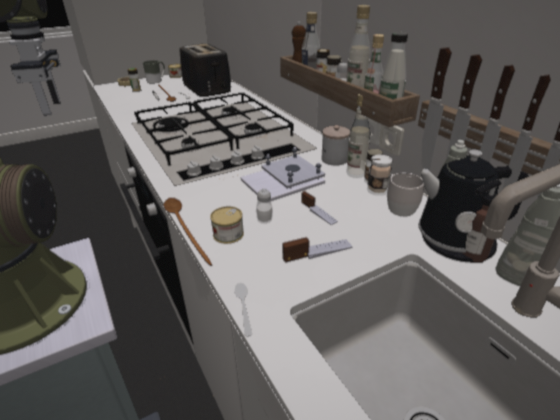

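The top view shows two gauge candidates. The larger has its handle at (326,217) and its blade up to (330,165), pointing away from the robot. The smaller has its handle at (254,161) and its blade to (296,158), pointing sideways. I choose the larger. The press is at (196,160) with its lip facing the robot. The shaker is at (254,213), the tin at (257,260), and the spoons are at the front edge. I'll check the choice in a close crop.

```bash
python3 - <<'E'
from h import *
t=np.load("top0.npy",allow_pickle=True).item();s=np.load("side0.npy",allow_pickle=True).item()
cv2.imwrite("pics/c1.png",cv2.resize(t["color"][105:240,150:350],None,fx=4,fy=4,interpolation=cv2.INTER_CUBIC))
cv2.imwrite("pics/c2.png",cv2.resize(s["color"][145:265,225:385],None,fx=5,fy=5,interpolation=cv2.INTER_CUBIC))
for n,im,(x0,x1,y0,y1) in(("top",t,(310,345,195,240)),("side",s,(275,315,230,265))):
    hsv=cv2.cvtColor(im["color"],cv2.COLOR_BGR2HSV)
    m=((hsv[...,1]>110)&(hsv[...,2]<170)).astype(np.uint8); k=np.zeros_like(m);k[y0:y1,x0:x1]=1;m*=k
    c=max(cv2.findContours(m,0,2)[0],key=cv2.contourArea)
    print(n,cv2.contourArea(c),cv2.minAreaRect(c),cv2.approxPolyDP(cv2.convexHull(c),1.5,True)[:,0].tolist())
E
```

```text
top 171.5 ((326.25384521484375, 217.46923828125), (7.814188003540039, 25.923255920410156), 7.125016689300537) [[331, 205], [329, 227], [327, 230], [322, 230], [325, 205]]
side 350.0 ((295.9411926269531, 249.26473999023438), (16.492422103881836, 25.951311111450195), 75.96376037597656) [[307, 240], [306, 255], [285, 259], [284, 244], [303, 239]]
```

View pics/c1.png

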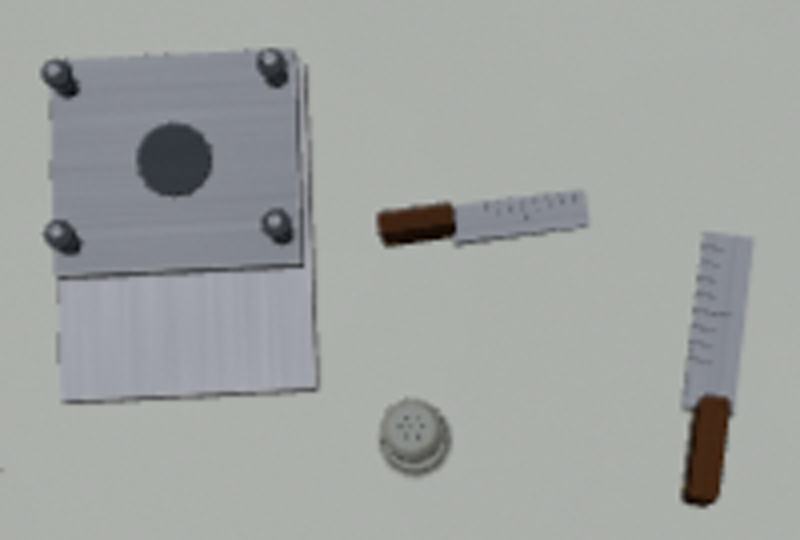

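View pics/c2.png

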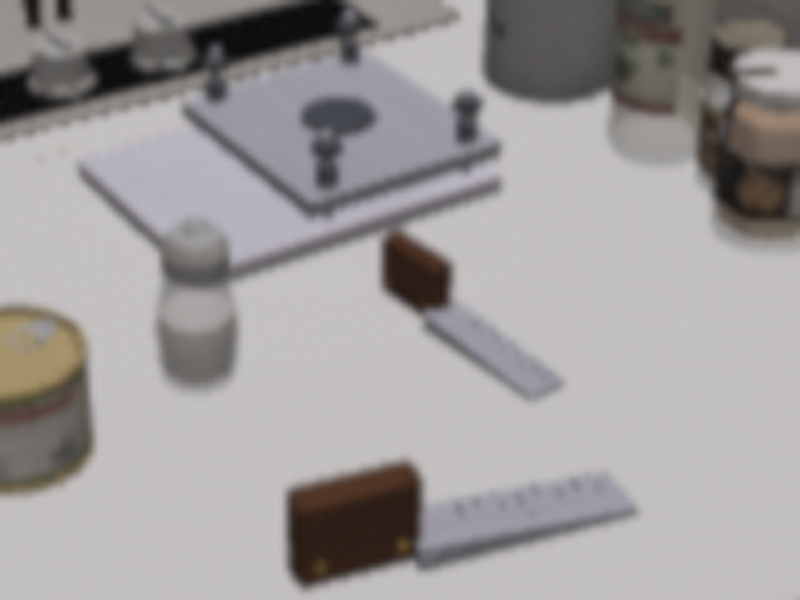

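The crops confirm the choice. The larger gauge (blade tip about (332,164), handle about (326,217)) lies to the right, and the smaller look-alike points sideways between it and the press. The shaker stands in front and to the right of the press. Next I'll turn the corners into positions.

```bash
python3 - <<'E'
from h import *
t=np.load("top0.npy",allow_pickle=True).item();s=np.load("side0.npy",allow_pickle=True).item()
T=lambda u,v:(150+(u+.5)/4-.5,105+(v+.5)/4-.5)
S=lambda u,v:(225+(u+.5)/5-.5,145+(v+.5)/5-.5)
np.set_printoptions(precision=1,suppress=True)
print("tri tipR",tri(t,T(753,237),s,S(636,512)),"tipL",tri(t,T(703,232),s,S(610,473)))
print("handle top rear R",tri(t,T(717,504),s,S(290,490)), "front R",tri(t,T(732,400),s,S(416,466)))
print("press FL top",tri(t,T(62,403),s,S(80,165)))
print("upper FR top", tri(t,T(303,264),s,S(312,206)))
print("upper BR top", tri(t,T(297,50),s,S(498,147)))
for n,p,z in[("tipL",(703,232),4),("tipR",(753,237),4),("baseL",(683,408),12),("hFL",(699,397),48),("hFR",(731,399),48),("hRL",(684,500),48),("hRR",(717,504),48),
 ("pFL",(62,403),20),("pFR",(318,389),20),("pBR",(307,65),20),("uFL",(55,277),39),("uFR",(303,265),39),("uBR",(297,50),39),("uBL",(50,60),39),("salt",(414,425),90)]:
    print(n,onplane(t,*T(*p),z)[:2])
# contour fits on the plate & blade
c=t["color"].astype(int)
hsv=cv2.cvtColor(t["color"],cv2.COLOR_BGR2HSV)
for n,(x,y) in dict(lip=(195,190),upper=(180,150),blade=(330,180),table=(290,200)).items(): print(n,c[y,x],hsv[y,x])
E
```

```text
tri tipR (array([ 670. , -196.5,    3. ]), np.float64(1.3806125872259714)) tipL (array([ 675.2, -167.4,    3.6]), np.float64(2.252847830044657))
handle top rear R (array([ 505.8, -162.8,   59.3]), np.float64(0.3526400684602659)) front R (array([ 563.4, -173.2,   56.3]), np.float64(1.428855014420543))
press FL top (array([576.8, 211.8,  18. ]), np.float64(2.8396762090537084))
upper FR top (array([651.3,  68.6,  39.1]), np.float64(1.4480650196202929))
upper BR top (array([778.5,  72.6,  38.3]), np.float64(1.731957786424477))
tipL [ 674.  -166.8]
tipR [ 670.4 -196.7]
baseL [ 566.3 -150.5]
hFL [ 567.4 -156. ]
hFR [ 565.9 -174.1]
hRL [ 509.1 -145.6]
hRR [ 506.5 -164.1]
pFL [575.2 211.8]
pFR [580.5  62.9]
pBR [776.8  68.7]
uFL [645.7 211.6]
uFR [650.1  68.9]
uBR [779.1  72.1]
uBL [775.6 216.7]
salt [548.9   2.7]
lip [170 162 159] [112  17 170]
upper [147 138 135] [113  21 147]
blade [147 139 135] [110  21 147]
table [170 175 171] [ 54   7 175]
```

```bash
cat >> h.py <<'E'
def go(x,y,z,yaw):
    s=sense(); Rm=rot(s["tcp_rot"]); d=Rm.T@(np.array([x,y,z])-s["tcp_pos"])
    a=np.arctan2(Rm[1,1],Rm[0,1])-np.pi/2          # present yaw of tool y vs world y
    e=(yaw-a+np.pi/2)%np.pi-np.pi/2
    print("t %.2f tcp"%s["time"],np.round(s["tcp_pos"],1),"yaw %.3f"%a,"| shift",np.round(d,1),"turn %.3f"%-e,"tilt",np.round(Rm[:2,2],4))
E
python3 -c "
from h import *
go(538,-160.3,220,-.16)"
```

```text
t 0.10 tcp [159.2 526.3 302.1] yaw -0.294 | shift [-561.4 -547.4   82.7] turn -0.134 tilt [-0.0004 -0.001 ]
```

The rows are not in the units I measure in: shifts go in shares of 800 mm and turns go in shares of 2 rad. I convert before sending: -561 mm / 800 = -0.7013, -547 mm / 800 = -0.6838, -0.134 rad / 2 = -0.067.

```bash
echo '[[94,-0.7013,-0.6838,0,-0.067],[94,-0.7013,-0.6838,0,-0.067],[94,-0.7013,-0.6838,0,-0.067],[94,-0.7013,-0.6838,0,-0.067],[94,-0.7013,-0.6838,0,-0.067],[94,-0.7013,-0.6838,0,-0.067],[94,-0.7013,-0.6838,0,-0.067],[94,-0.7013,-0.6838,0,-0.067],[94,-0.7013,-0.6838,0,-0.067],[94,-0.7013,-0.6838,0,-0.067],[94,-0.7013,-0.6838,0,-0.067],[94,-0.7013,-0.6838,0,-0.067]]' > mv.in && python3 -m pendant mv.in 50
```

```text
refused: ROWS must be a list of objects, one for each row. Nothing was moved.
```

I used the wrong layout. The manual says a list of objects, one for each row; once more.

```bash
echo '[{"aperture": 94,"pos": [-0.7013,-0.6838,0],"rz": -0.067},{"aperture": 94,"pos": [-0.7013,-0.6838,0],"rz": -0.067},{"aperture": 94,"pos": [-0.7013,-0.6838,0],"rz": -0.067},{"aperture": 94,"pos": [-0.7013,-0.6838,0],"rz": -0.067},{"aperture": 94,"pos": [-0.7013,-0.6838,0],"rz": -0.067},{"aperture": 94,"pos": [-0.7013,-0.6838,0],"rz": -0.067},{"aperture": 94,"pos": [-0.7013,-0.6838,0],"rz": -0.067},{"aperture": 94,"pos": [-0.7013,-0.6838,0],"rz": -0.067},{"aperture": 94,"pos": [-0.7013,-0.6838,0],"rz": -0.067},{"aperture": 94,"pos": [-0.7013,-0.6838,0],"rz": -0.067},{"aperture": 94,"pos": [-0.7013,-0.6838,0],"rz": -0.067},{"aperture": 94,"pos": [-0.7013,-0.6838,0],"rz": -0.067}]' > mv.in && python3 -m pendant mv.in 50; python3 -c "
from h import *
go(538,-160.3,220,-.16)"
```

```text
time: 1.3
tcp_pos: [449.6, -1.1, 302.6]
tcp_rot: [0.251, 3.131, 0.0]
wrist_force: [1.2, 0.8, 0.2]
opening: 93.8
grasp_force: 0.0
t 1.30 tcp [449.6  -1.1 302.6] yaw -0.160 | shift [-112.6 -143.1   82.6] turn -0.000 tilt [0.0001 0.0001]
```

Converted, -143 mm / 800 = -0.1788, -112 mm / 800 = -0.14.

```bash
echo '[{"aperture": 94,"pos": [-0.14,-0.1788,0.1]},{"aperture": 94,"pos": [-0.14,-0.1788,0.1]},{"aperture": 94,"pos": [-0.14,-0.1788,0.1]},{"aperture": 94,"pos": [-0.14,-0.1788,0.1]},{"aperture": 94,"pos": [-0.14,-0.1788,0.1]},{"aperture": 94,"pos": [-0.14,-0.1788,0.1]},{"aperture": 94,"pos": [-0.14,-0.1788,0.1]}]' > mv.in && python3 -m pendant mv.in 50; python3 - <<'E'
from h import *
go(538,-160.3,101,-.16)
t=get_image("top");s=get_image("side")
cv2.imwrite("pics/c3.png",np.hstack([cv2.resize(t["color"][140:260,265:385],(400,400),interpolation=2),cv2.resize(s["color"][150:280,225:355],(400,400),interpolation=2)]))
E
```

```text
time: 2.0
tcp_pos: [536.8, -157.1, 223.3]
tcp_rot: [0.25, 3.131, -0.0]
wrist_force: [-0.9, -0.2, -0.5]
opening: 94.2
grasp_force: 0.0
t 2.00 tcp [ 536.8 -157.1  223.3] yaw -0.159 | shift [ -1.6  -3.  122.3] turn 0.001 tilt [ 0.0006 -0.0001]
```

View pics/c3.png

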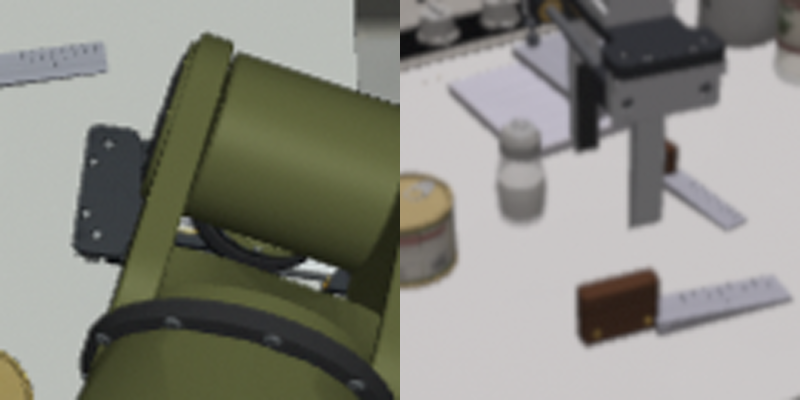

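The arm blocks the top view. The side view shows the open fingers straddling above the handle (side pixel about (262,245)) with the gauge undisturbed, so I'll descend.

Converted, 120 mm / 800 = 0.15, 105 mm / 800 = 0.1313.

```bash
echo '[{"aperture": 94,"pos": [-0.0013,-0.0038,0.05]},{"aperture": 94,"pos": [-0.0013,-0.0038,0.1]},{"aperture": 94,"pos": [-0.0013,-0.0038,0.1313]},{"aperture": 94,"pos": [-0.0013,-0.0038,0.15]},{"aperture": 94,"pos": [-0.0013,-0.0038,0.15]},{"aperture": 94,"pos": [-0.0013,-0.0038,0.15]}]' > mv.in && python3 -m pendant mv.in 50 && echo '[{"aperture": 10},{"aperture": 10},{"aperture": 10},{"aperture": 10},{"aperture": 10},{"aperture": 10},{"aperture": 10},{"aperture": 10},{"aperture": 10},{"aperture": 10}]' > mv.in && python3 -m pendant mv.in 50; python3 -c "
from h import *
go(538,-160.3,101,-.16)"
```

```text
time: 2.7
tcp_pos: [538.0, -160.9, 104.0]
tcp_rot: [0.25, 3.13, -0.001]
wrist_force: [0.8, -0.4, 0.6]
opening: 93.9
grasp_force: 0.0
time: 3.7
tcp_pos: [537.5, -161.0, 102.6]
tcp_rot: [-0.251, -3.132, 0.0]
wrist_force: [0.8, 0.5, 0.7]
opening: 17.7
grasp_force: 50.0
t 3.70 tcp [ 537.5 -161.   102.6] yaw -0.160 | shift [-0.4  0.8  1.6] turn 0.000 tilt [-0. -0.]
```

Converted, -112 mm / 800 = -0.14, -80 mm / 800 = -0.1.

```bash
echo '[{"aperture": 10,"pos": [0,0,-0.0125]},{"aperture": 10,"pos": [0,0,-0.05]},{"aperture": 10,"pos": [0,0,-0.1]},{"aperture": 10,"pos": [0,0,-0.14]},{"aperture": 10,"pos": [0,0,-0.14]},{"aperture": 10,"pos": [0,0,-0.14]}]' > mv.in && python3 -m pendant mv.in && python3 -c "
from h import *
go(480,135,213,.03)"
```

```text
time: 4.3
tcp_pos: [537.4, -161.0, 215.0]
tcp_rot: [0.251, 3.131, -0.0]
wrist_force: [-0.1, -0.2, -3.6]
opening: 17.5
grasp_force: 50.0
t 4.30 tcp [ 537.4 -161.   215. ] yaw -0.160 | shift [103.7 283.1   1.9] turn -0.190 tilt [ 0.0007 -0.0003]
```

Converted, 283 mm / 800 = 0.3538, 278 mm / 800 = 0.3475, -0.19 rad / 2 = -0.095.

```bash
echo '[{"aperture": 10,"pos": [0.005,0.015,0]},{"aperture": 10,"pos": [0.0175,0.0475,0],"rz": -0.015},{"aperture": 10,"pos": [0.0325,0.0875,0],"rz": -0.025},{"aperture": 10,"pos": [0.0475,0.1313,0],"rz": -0.04},{"aperture": 10,"pos": [0.0638,0.175,0],"rz": -0.05},{"aperture": 10,"pos": [0.08,0.2188,0],"rz": -0.06},{"aperture": 10,"pos": [0.0963,0.2625,0],"rz": -0.07},{"aperture": 10,"pos": [0.11,0.3,0],"rz": -0.08},{"aperture": 10,"pos": [0.1213,0.3313,0],"rz": -0.09},{"aperture": 10,"pos": [0.1275,0.3475,0],"rz": -0.095},{"aperture": 10,"pos": [0.13,0.3538,0],"rz": -0.095},{"aperture": 10,"pos": [0.13,0.3538,0],"rz": -0.095}]' > mv.in && python3 -m pendant mv.in && python3 - <<'E'
from h import *
go(480,135,213,.03)
t=get_image("top");s=get_image("side")
np.save("t1.npy",t,allow_pickle=True);np.save("s1.npy",s,allow_pickle=True)
a=cv2.resize(t["color"][120:240,140:260],(400,400),interpolation=2);b=cv2.resize(s["color"][120:240,215:335],(400,400),interpolation=2)
cv2.imwrite("pics/c4.png",np.hstack([a,b]))
E
```

```text
time: 5.5
tcp_pos: [479.6, 135.0, 214.2]
tcp_rot: [0.048, -3.14, 0.0]
wrist_force: [0.9, 0.5, -1.2]
opening: 17.7
grasp_force: 50.0
t 5.50 tcp [479.6 135.  214.2] yaw 0.030 | shift [-0.4  0.   1.2] turn 0.000 tilt [-0.001  -0.0003]
```

View pics/c4.png

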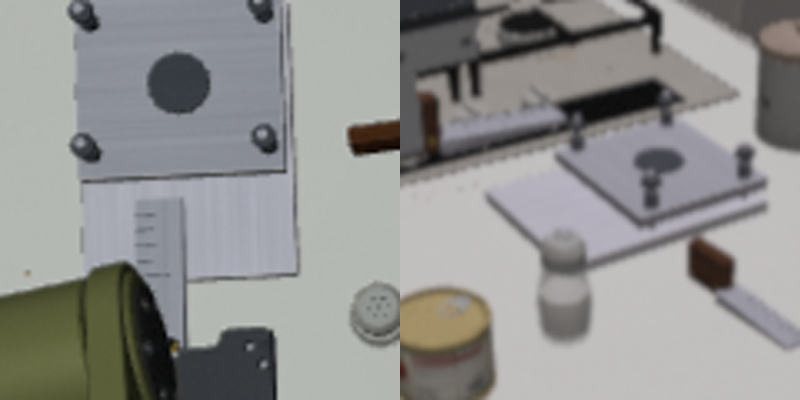

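The gauge is held level with its blade above the press lip. In the top view the tip corners are at about (180,180) and (195,179). The neighbours stand where they were.

```bash
python3 - <<'E'
from h import *
np.set_printoptions(precision=1,suppress=True)
t=np.load("t1.npy",allow_pickle=True).item();s=np.load("s1.npy",allow_pickle=True).item()
k=120/400
T=lambda u,v:(140+(u+.5)*k-.5,120+(v+.5)*k-.5)
S=lambda u,v:(215+(u-400+.5)*k-.5,120+(v+.5)*k-.5)
for p in [(135,200),(183,198),(183,340),(136,265)]: print(p,onplane(t,*T(*p),116)[:2], onplane(t,*T(*p),122)[:2])
print(tri(t,T(183,198),s,S(573,120)))
for x,y,z in [(614.6,154,116),(613,124,112),(613,124,116),(511,121,112)]:
    u=proj(s,(x,y,z)); v=proj(t,(x,y,z)); print((x,y,z),"side crop",(np.array(u)-(215,120))/k+(400,0),"top crop",(np.array(v)-(140,120))/k)
E
```

```text
(135, 200) [614.8 153.9] [613.5 152.5]
(183, 198) [615.5 123.6] [614.2 122.4]
(183, 340) [525.2 123. ] [524.5 121.7]
(136, 265) [573.2 152.8] [572.2 151.3]
(array([618.2, 122.9, 114.7]), np.float64(5.264960159716897))
(614.6, 154, 116) side crop [546.9 104.6] top crop [133.7 199.1]
(613, 124, 112) side crop [562.3 123.4] top crop [182.6 202. ]
(613, 124, 116) side crop [562.1 118.8] top crop [181.2 200.7]
(511, 121, 112) side crop [446.4 155.4] top crop [186.2 362. ]
```

Converted, 88 mm / 800 = 0.11, 86 mm / 800 = 0.1075.

```bash
echo '[{"aperture": 10,"pos": [0,0,0.025]},{"aperture": 10,"pos": [0,0,0.0625]},{"aperture": 10,"pos": [0,0,0.0938]},{"aperture": 10,"pos": [0,0,0.1075]},{"aperture": 10,"pos": [0,0,0.11]},{"aperture": 10,"pos": [0,0,0.11]},{"aperture": 10,"pos": [0,0,0.11]}]' > mv.in && python3 -m pendant mv.in && echo '[{"aperture": 10},{"aperture": 10}]' > mv.in && python3 -m pendant mv.in
```

```text
time: 6.3
tcp_pos: [480.4, 134.9, 127.8]
tcp_rot: [-0.047, 3.139, 0.001]
wrist_force: [-0.1, -0.1, -1.4]
opening: 17.5
grasp_force: 50.0
time: 6.5
tcp_pos: [480.1, 135.0, 127.3]
tcp_rot: [-0.047, 3.14, 0.0]
wrist_force: [-1.3, -0.1, -1.0]
opening: 17.7
grasp_force: 50.0
```

Converted, 1 mm / 800 = 0.0013.

```bash
for i in 1 2 3; do echo '[{"aperture": 10,"pos": [0,0,0.0013]},{"aperture": 10,"pos": [0,0,0.0013]},{"aperture": 10,"pos": [0,0,0.0013]}]' > mv.in && python3 -m pendant mv.in | sed -n '2p;4p'; done
```

```text
tcp_pos: [479.8, 134.9, 125.7]
wrist_force: [-0.6, 0.6, -1.2]
tcp_pos: [479.8, 134.9, 124.6]
wrist_force: [0.4, -0.4, -1.2]
tcp_pos: [479.8, 134.9, 123.6]
wrist_force: [0.5, -0.4, -1.3]
```

```bash
echo '[{"aperture": 10,"pos": [0,0,0.0008]},{"aperture": 10,"pos": [0,0,0.0008]},{"aperture": 10,"pos": [0,0,0.0008]}]' > mv.in && python3 -m pendant mv.in | sed -n '2p;4p'; echo '[{"aperture": 10,"pos": [0,0,0.0005]},{"aperture": 10,"pos": [0,0,0.0005]},{"aperture": 10,"pos": [0,0,0.0005]}]' > mv.in && python3 -m pendant mv.in | sed -n '2p;4p'
```

```text
tcp_pos: [479.8, 134.9, 123.0]
wrist_force: [-0.3, 0.5, -1.2]
tcp_pos: [479.9, 134.9, 122.7]
wrist_force: [0.2, 0.3, -2.2]
```

Converted, 0.4 mm / 800 = 0.0005.

```bash
for i in 1 2; do echo '[{"aperture": 10,"pos": [0,0,0.0005]},{"aperture": 10,"pos": [0,0,0.0005]},{"aperture": 10,"pos": [0,0,0.0005]}]' > mv.in && python3 -m pendant mv.in | sed -n '2p;4p'; done; python3 -c "
from h import *
print(sense()['moment'])"
```

```text
tcp_pos: [479.8, 134.9, 122.4]
wrist_force: [-4.3, -0.5, 5.8]
tcp_pos: [479.8, 135.0, 122.2]
wrist_force: [-7.1, -0.3, 7.3]
[-0.02112554  0.41872646 -0.02495276]
```

Converted, -0.4 mm / 800 = -0.0005.

```bash
echo '[{"aperture": 10,"pos": [0,0,-0.0005]},{"aperture": 10,"pos": [0,0,-0.0005]}]' > mv.in && python3 -m pendant mv.in | sed -n '2p;4p'; echo '[{"aperture": 10,"pos": [-0.0063,0,0]},{"aperture": 10,"pos": [-0.0125,0,0]},{"aperture": 10,"pos": [-0.0188,0,0]},{"aperture": 10,"pos": [-0.025,0,0]},{"aperture": 10,"pos": [-0.0313,0,0]},{"aperture": 10,"pos": [-0.0313,0,0]}]' > mv.in && python3 -m pendant mv.in | sed -n '2p;4p'; echo '[{"aperture": 10,"pos": [-0.0063,0,0]},{"aperture": 10,"pos": [-0.0125,0,0]},{"aperture": 10,"pos": [-0.0188,0,0]},{"aperture": 10,"pos": [-0.0188,0,0]}]' > mv.in && python3 -m pendant mv.in| sed -n '2p;4p'; python3 -c "
from h import *
print(sense()['moment'])"
```

```text
tcp_pos: [479.9, 134.9, 122.4]
wrist_force: [-4.1, -0.1, 4.7]
tcp_pos: [505.5, 135.7, 122.4]
wrist_force: [2.0, -0.1, 2.0]
tcp_pos: [520.3, 136.2, 122.5]
wrist_force: [-1.5, 0.2, 4.7]
[ 0.01049793 -0.26362483  0.00323181]
```

Converted, -5 mm / 800 = -0.0063, -4 mm / 800 = -0.005.

```bash
for i in 1 2; do echo '[{"aperture": 10,"pos": [-0.0025,0,0]},{"aperture": 10,"pos": [-0.005,0,0]},{"aperture": 10,"pos": [-0.0063,0,0]}]' > mv.in && python3 -m pendant mv.in | sed -n '2p;4p';done;  for i in 1 2 3 4; do echo '[{"aperture": 10,"pos": [-0.0019,0,0]},{"aperture": 10,"pos": [-0.0038,0,0]},{"aperture": 10,"pos": [-0.0038,0,0]}]' > mv.in && python3 -m pendant mv.in| sed -n '2p;4p'; done
```

```text
tcp_pos: [524.6, 136.3, 122.5]
wrist_force: [-9.4, -0.9, 11.2]
tcp_pos: [529.6, 136.5, 122.6]
wrist_force: [-8.5, 0.2, 11.6]
tcp_pos: [532.7, 136.6, 122.6]
wrist_force: [-5.9, 0.9, 8.8]
tcp_pos: [535.7, 136.7, 122.6]
wrist_force: [-7.0, -0.4, 9.4]
tcp_pos: [538.7, 136.8, 122.6]
wrist_force: [-6.9, 0.1, 9.9]
tcp_pos: [541.7, 136.9, 122.6]
wrist_force: [-6.7, -0.6, 9.9]
```

Converted, -0.3 mm / 800 = -0.0004.

```bash
echo '[{"aperture": 10,"pos": [0,0,-0.0004]},{"aperture": 10,"pos": [0,0,-0.0004]}]' > mv.in && python3 -m pendant mv.in | sed -n '2p;4p';  for i in 1 2 3; do echo '[{"aperture": 10,"pos": [-0.0019,0,0]},{"aperture": 10,"pos": [-0.0038,0,0]},{"aperture": 10,"pos": [-0.0038,0,0]}]' > mv.in && python3 -m pendant mv.in| sed -n '2p;4p'; done
```

```text
tcp_pos: [541.7, 136.8, 122.6]
wrist_force: [-5.7, 0.5, 7.1]
tcp_pos: [544.8, 136.9, 122.6]
wrist_force: [-3.2, 1.0, 6.9]
tcp_pos: [547.8, 137.0, 122.6]
wrist_force: [-3.3, 0.3, 6.0]
tcp_pos: [550.8, 137.1, 122.6]
wrist_force: [-3.7, 0.4, 6.6]
```

Converted, -0.3 mm / 800 = -0.0004.

```bash
echo '[{"aperture": 10,"pos": [0,0,-0.0004]},{"aperture": 10,"pos": [0,0,-0.0004]}]' > mv.in && python3 -m pendant mv.in | sed -n '2p;4p';  for i in 1 2 3; do echo '[{"aperture": 10,"pos": [-0.0019,0,0]},{"aperture": 10,"pos": [-0.0038,0,0]},{"aperture": 10,"pos": [-0.0038,0,0]}]' > mv.in && python3 -m pendant mv.in| sed -n '2p;4p'; done
```

```text
tcp_pos: [550.7, 137.1, 122.7]
wrist_force: [-1.9, 0.7, 1.0]
tcp_pos: [554.0, 137.1, 122.6]
wrist_force: [0.1, -0.1, -1.6]
tcp_pos: [557.0, 137.2, 122.7]
wrist_force: [0.5, 0.9, -1.2]
tcp_pos: [560.0, 137.3, 122.9]
wrist_force: [-0.4, 0.7, -1.2]
```

Converted, -2 mm / 800 = -0.0025, -1 mm / 800 = -0.0013.

```bash
for i in 1 2 3; do echo '[{"aperture": 10,"pos": [-0.0013,0,0]},{"aperture": 10,"pos": [-0.0025,0,0]},{"aperture": 10,"pos": [-0.0025,0,0]}]' > mv.in && python3 -m pendant mv.in| sed -n '2p;4p'; done
```

```text
tcp_pos: [561.9, 137.4, 122.8]
wrist_force: [0.9, 0.3, -2.2]
tcp_pos: [563.8, 137.4, 122.7]
wrist_force: [0.1, -0.1, -2.5]
tcp_pos: [565.5, 137.5, 122.7]
wrist_force: [-4.8, 0.3, -1.3]
```

Converted, -1 mm / 800 = -0.0013.

```bash
for i in 1 2 3; do echo '[{"aperture": 10,"pos": [-0.0013,0,0]},{"aperture": 10,"pos": [-0.0013,0,0]}]' > mv.in && python3 -m pendant mv.in| sed -n '2p;4p'; done; python3 -c "
from h import *
print(sense()['moment'])"
```

```text
tcp_pos: [566.2, 137.6, 122.7]
wrist_force: [-10.4, 0.0, 1.4]
tcp_pos: [567.0, 137.6, 122.7]
wrist_force: [-10.9, -0.4, 3.7]
tcp_pos: [568.0, 137.7, 122.7]
wrist_force: [-12.3, -0.9, 3.8]
[-0.00215977  1.49044994  0.01245188]
```

Converted, -2 mm / 800 = -0.0025, -1 mm / 800 = -0.0013.

```bash
echo '[{"aperture": 10,"pos": [-0.0013,0,0]},{"aperture": 10,"pos": [-0.0025,0,0]},{"aperture": 10,"pos": [-0.0025,0,0]},{"aperture": 10,"pos": [-0.0025,0,0]},{"aperture": 10,"pos": [-0.0025,0,0]}]' > mv.in && python3 -m pendant mv.in; python3 - <<'E'
from h import *
t=get_image("top");s=get_image("side"); 
a=cv2.resize(t["color"][100:220,140:260],(400,400),interpolation=2);b=cv2.resize(s["color"][120:240,215:335],(400,400),interpolation=2)
cv2.imwrite("pics/c5.png",np.hstack([a,b]))
q=sense();print(q["wrist_force"],q["moment"],q["tcp_pos"]);go(570,137.7,122.6,.03)
E
```

```text
time: 15.8
tcp_pos: [569.9, 137.7, 122.7]
tcp_rot: [0.048, -3.138, 0.0]
wrist_force: [-12.1, 0.6, 4.5]
opening: 18.1
grasp_force: 50.0
[-11.3284599   -0.22583662   3.77489324] [-0.00538184  1.51841912  0.02291835] [569.92213119 137.73984369 122.70347559]
t 15.90 tcp [569.9 137.7 122.7] yaw 0.030 | shift [-0.1 -0.   0.1] turn 0.000 tilt [-0.0028 -0.0003]
```

View pics/c5.png

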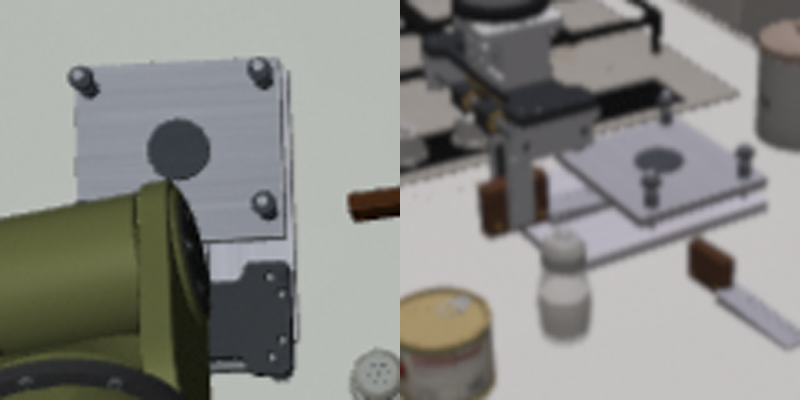

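The blade sits straight in the mouth, between the lip and the upper plate. The handle is still centred in the fingers, the plate is not visibly raised, and the bystanders are where they were. The drag holds steady at about 11–12 N.

```bash
python3 -c "
from bench import *
print(job_done())"
```

```text
the job is handed in; nothing more can be done
None
```

I handed the job in with the larger gauge still gripped and held straight in the gap, its tip about 57 mm past the mouth and dragging snugly at about 12 N; from about 4–5 mm of travel past first contact I estimate the upper plate is lifted 0.3–0.4 mm (not measured directly), and the bystanders in the last pictures (tin, shaker, smaller gauge) had not moved.

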